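Lift the hinged lid off the storage box and park it in the stand

ROBOT

A 6-joint arm with a two-finger parallel gripper is mounted at the origin on the work surface. World frame = base frame: x ahead of the robot, y to its left, z up, the work surface at z = 0. Lengths are in m, angles in rad, forces in N, time in s.
With the tool pointing down it reaches from about 0.35 to 0.775 m from the base axis. Payload 5.5 kg.
Tool frame: the origin (TCP) lies midway between the tips of the shut fingers; the grasp point (between the pads) lies 19 mm behind it; z points along the fingers, y is the direction in which the jaws open and shut (so a half turn about z gives the same grasp; the last joint's range is limited). The gripper opens to 85 mm and grips with 20 to 120 N. Pads are 22 mm wide; open, the fingers measure 114 mm over their backs; the gripper's body (76 mm by 85 mm) begins 54 mm behind the grasp point. The pads swing forward as they close: fully open they stand 13 mm farther back than shut.
Start: joints at [-1.334, 0.313, 0.046, 1.304, 0, 1.431], TCP at [0.212, -0.535, 0.231] pointing down, gripper open.
Joint ranges: [-2.76, 2.76], [-0.86, 1.69], [-1.03, 1.26], [-2.2, 2.34], [-1.47, 1.5], [-3.14, 3.14]. Speed limits (rad/s): [2.57, 2.57, 3.14, 3.14, 3.14, 3.14].

INTERFACE

Orientations are given as a unit quaternion [w, x, y, z].
In Python, from workcell import env, vision, order gives the robot as it stands.
- The arm moves only by the shell command python3 -m jog 'ROWS' [FORCE]. ROWS is JSON, a list of rows, each an object with "twist": the turn, a rotation vector about the tool's x, y, z in degrees, a list of three; "offset": the shift along the tool's x, y, z in mm, a list of three; "jaw": the closure, from -1 (fully open) to 1 (shut). A call has 1 to 12 rows; each row is the pose to reach, as a shift and turn from the pose measured when the call began, along the tool's axes at that moment; what a row does not reach only later rows make up. A row lasts 1/10 s, in which the tool goes at most 50 mm and 8.59 degrees, less where a joint would pass 70% of its speed; a pose out of reach is approached as far as the arm can. A call with a gripper value outside its range is refused whole. The fingers move at their own pace and stop on an object; FORCE is the grip in N (left out, the last holds). Time passes only in rows, so rows that repeat a pose let the fingers close. It gives the time, the measured TCP pose, the force and the opening at its end, in the units of the state.
- env.get_state(): the state, without advancing time (a new reading comes with each control period).
- vision.read_camera(name): name is "side" or "top"; returns the picture (400x640x3 uint8, red, green, blue); there is no depth.
- vision.camera_params(name): a dict with "mtx" (3x3 intrinsics, pixels), "R" (3x3) and "t" (3): a world point X has camera coordinates R X + t. Camera axes: x right, y down, z forward; pixel columns grow to the right and rows downward; lengths in m; the calibration is good to about 2 mm. A picture is of the moment at which its call begins. camera_params takes no time and is no camera call.
- order.hand_in(): hands the job in, once; it reports no verdict.
The state is a dict: "clock": time; "joint_pos": joint angles; "qvel": joint speeds; "tau": joint torques, N m; "tcp_pos": TCP position; "orientation": TCP orientation; "wrist_force": force on the tool from outside, world axes, zero at the start; "ft_torque": the same for the moment, N m; "finger_gap": finger opening in m.
Only numpy, scipy, OpenCV 4.12 (cv2) and the standard library are available. Lean on these libraries where they do the work, as an engineer would, in place of code of your own. Each camera call takes 0.05 s, during which the arm holds its last target. There are 200 camera calls.

TASK

Open up the plywood box for the morning rush: raise its lid by the wire handle until it stands upright on its hinge pins, then lift it straight up off the pins. Still holding it upright, lower it hinge edge first into the wide empty slot at the front of the wooden pass stand until it rests on the bottom of the slot, and only then let go (do not drop it in). Leave the other things on the shelf where they are.

Things in the scene. Friction and masses are not known exactly. Their poses are not given: they have to be found in the camera images.
- box: Open-topped plywood storage box fixed to the shelf: 115 mm deep (x), 180 wide (y), 75 high, walls 8. Origin: centre of its underside. x points from its front to its hinge side (away from the robot, apart from yaw), z up. Its rim carries the shut lid. The hinge pins stand behind the rear wall.
- box_pins (a point): Midpoint of the box's hinge axis, 79 mm above the shelf, 71.5 towards +x from the box's origin (14 behind the rear wall). Axes as the box's. Two fixed steel pins, 6 in diameter, lie on this axis along y, from 56 to 88 either side of this point.
- lid_board (a point): Centre of the lid, a loose plywood board 121 x 180 x 8 mm (about 0.22 kg) lying shut on the box. Axes: x from handle edge to hinge edge, y along the hinge, z out of its top face (up when shut). A batten (6 x 120 x 8) under it, inside the box front, stops the shut lid being pulled forwards. No spring: let go, it falls shut or over backwards.
- lid_handle (a point): Centre of the lid's round steel bar handle, 10 mm diameter, along y, 69 clear between its two side wires; in the board's mid-plane, 40 ahead of its front edge (35 clear gap), 79 above the shelf when shut. It can be pinched from straight above, one finger in the gap; being round it can turn between the fingers as the lid swings. Axes as the lid's.
- lid_hinge (a point): Midpoint of the lid's hinge axis, 169 mm towards +x from lid_handle, so the bar swings on a 169 radius; within 2 of box_pins while hung (4 along y). Forked knuckles (16 wide, 17 thick, 76 either side of here) straddle the pins, mouths to the lid's +x: down when upright, then the lid lifts off, clear after 11. Board edge 8 towards -x of here, fork tips 8 towards +x.
- stand: Slotted wooden stand fixed to the shelf, 120 mm (x) x 100 (y) x 60 high. Origin: centre of its underside; x points away from the robot (apart from yaw), z up. Slots run along y: one wide empty slot at the front (nearest the robot) and three narrow ones behind it holding plastic passes (fixed), tops 94 above the shelf.
- slot (a point): Middle of the wide slot's floor, 20 mm above the shelf. Axes as the stand's. Slot 13 wide (x), 100 long (y), open at both ends; walls straight to 51 above the shelf, then a 45 degree lead-in to 31 wide at 60. The lid goes in hinge edge down, either face forward, knuckles outside the stand's ends (18 play each way); seated, its bar is 181 above the shelf.
- clip_mid (a point): Bystander: green plastic lunchbox latch clip, 45 x 22 x 15 mm, centre; lies near the stand.
- cap_mid (a point): Bystander: round blue steel bottle cap, 42 mm diameter, 22 mm high, centre; lies in front of the box.
- eraser_mid (a point): Bystander: yellow rubber eraser block 45 x 22 x 13 mm, centre; lies in front of the stand.
- flask_mid (a point): Bystander: steel bottle standing upright, 68 mm diameter, 190 mm high, point half-way up.
- mug_mid (a point): Bystander: white mug standing upright, 80 mm diameter, 90 mm high, point half-way up.
- tin_mid (a point): Bystander: round flat metal tin 50 mm diameter, 22 mm high, centre; lies between box and stand, nearer the robot.

How it is judged:
By the outcome, as a careful person would: the job done as asked, in the order asked, and still so for the second after the job is handed in, with the robot touching nothing.
It also fails if it takes over 58 s, if anything falls off the work surface, if the arm or the gripper's body presses on something with over 40 N, if the wrist force passes 120 N, or if a joint passes its speed limit or range.

## Working session

There is one attempt and no reset: what is moved stays moved. The work goes in short steps, Python scripts to look and compute and a shell command to move; the robot and the scene stay as the last step left them, time stands still between calls to the robot, and variables do not carry over. Pictures are saved under pics/ and viewed, about 8 in all and at most 12, crops included, and the job is handed in when it is done.

```bash
mkdir -p pics; ls
python3 - <<'E'
from workcell import env, vision
import cv2,numpy as np
s=env.get_state();print({k:np.round(v,3).tolist() for k,v in s.items()})
for n in("side","top"):
    cv2.imwrite(f"pics/{n}0.png",vision.read_camera(n)[:,:,::-1])
    p=vision.camera_params(n);print(n,np.round(p["mtx"],1).tolist(),np.round(p["R"],3).tolist(),np.round(p["t"],3).tolist())
E
```

```text
pics
{'clock': 0.0, 'joint_pos': [-1.334, 0.314, 0.045, 1.304, 0.0, 1.431], 'qvel': [-0.001, 0.001, 0.001, -0.002, 0.002, -0.001], 'tau': [0.0, -48.062, 29.854, 0.02, -0.0, 0.0], 'tcp_pos': [0.211, -0.534, 0.23], 'orientation': [-0.001, 0.982, 0.187, -0.0], 'wrist_force': [0.579, 0.435, -0.296], 'ft_torque': [0.014, 0.031, -0.02], 'finger_gap': 0.085}
side [[517.8, 0.0, 326.4], [0.0, 517.8, 201.1], [0.0, 0.0, 1.0]] [[-0.959, -0.283, -0.013], [-0.199, 0.706, -0.68], [0.201, -0.65, -0.733]] [0.504, 0.169, 1.626]
top [[406.6, 0.0, 322.9], [0.0, 406.6, 206.4], [0.0, 0.0, 1.0]] [[-0.016, -1.0, -0.0], [-0.997, 0.016, -0.071], [0.071, -0.001, -0.998]] [0.012, 0.536, 1.112]
```

View pics/top0.png

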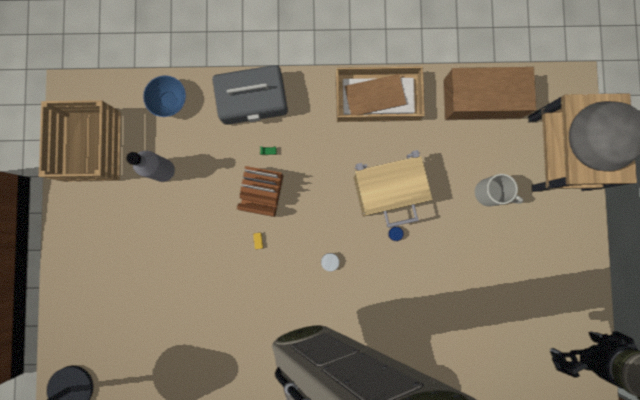

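View pics/side0.png

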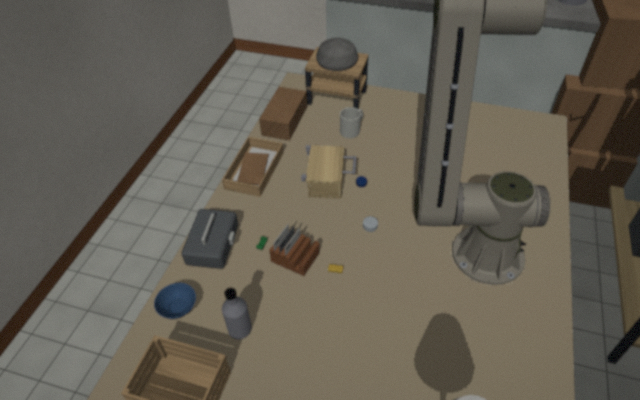

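The top view shows the box lid at about (392,187), with the bar at about (402,221). The stand is at (260,191), the tin at (331,262), the cap at (396,233), the eraser at (259,240) and the clip at (269,151). Next I'll enlarge crops of both views.

Run:
```python
import cv2,numpy as np
t=cv2.imread("pics/top0.png");s=cv2.imread("pics/side0.png")
def c(im,x0,y0,w,h,k):
    o=cv2.resize(im[y0:y0+h,x0:x0+w],None,fx=k,fy=k,interpolation=cv2.INTER_CUBIC)
    for x in range(-(-x0//10)*10,x0+w,10):
        cv2.line(o,((x-x0)*k,0),((x-x0)*k,6),(0,0,255),1); cv2.putText(o,str(x),((x-x0)*k,16),0,.35,(0,0,255))
    for y in range(-(-y0//10)*10,y0+h,10):
        cv2.line(o,(0,(y-y0)*k),(6,(y-y0)*k),(0,0,255),1); cv2.putText(o,str(y),(7,(y-y0)*k+4),0,.35,(0,0,255))
    return o
a=c(t,345,145,98,98,4*2)[:,:];b=c(t,230,155,60,70,8)
H=590
def pad(o):return cv2.copyMakeBorder(o[:H],0,max(0,H-o.shape[0]),0,0,0)
cv2.imwrite("pics/c1.png",cv2.resize(a,None,fx=.76,fy=.76) if 0 else a[:600])
cv2.imwrite("pics/c2.png",np.hstack([pad(b)[:,:480],pad(c(s,265,215,64,70,5))[:,:320]]))
```

```text
(no output)
```

View pics/c1.png

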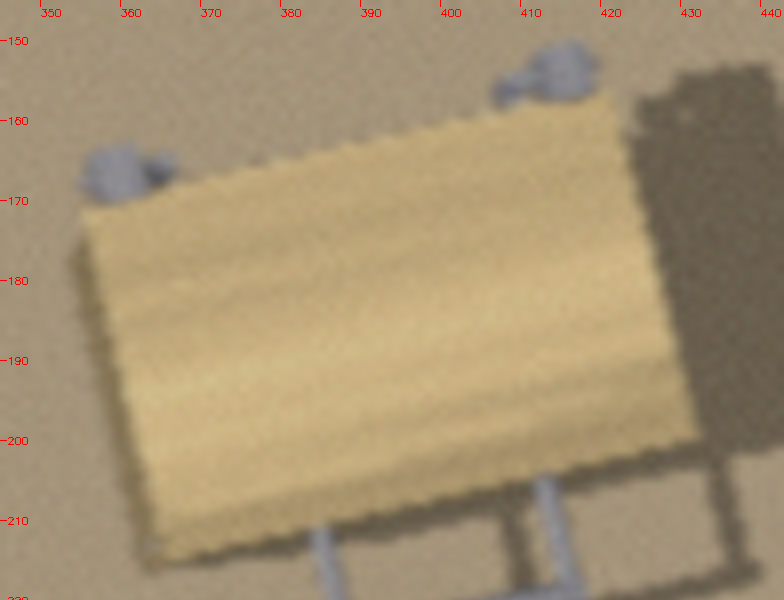

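View pics/c2.png

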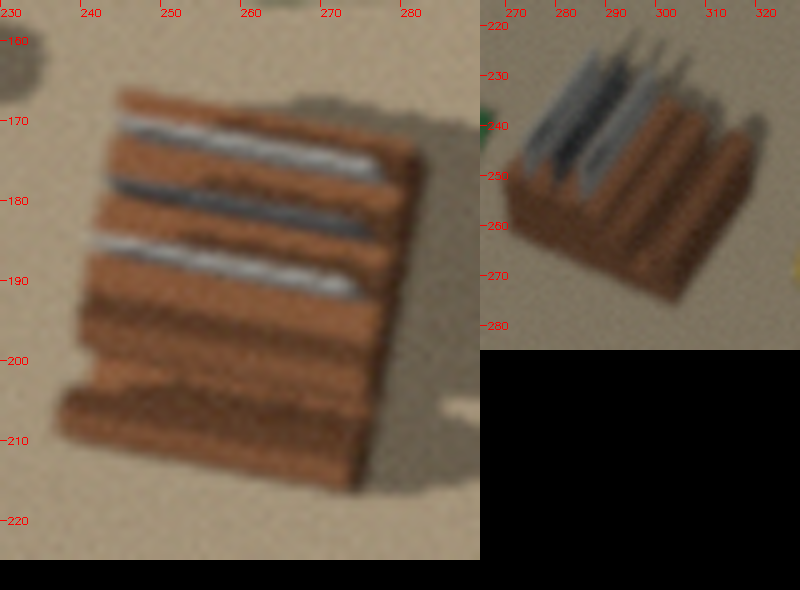

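The enlarged top view gives the lid corners at (355.6,171), (421.9,156.5), (432.7,200) and (364.4,215). The stand top corners are at (244.5,166), (281,173), (273.5,216) and (237,210). The slot mouth's left-end edges are at rows of about 192.5 and 205.5. I'll fit poses to these.

```bash
cat > h.py <<'E'
import numpy as np,cv2
from workcell import vision
def P(n):
    p=vision.camera_params(n);return np.array(p["mtx"]),np.array(p["R"]),np.array(p["t"])
def back(n,uv,z):
    K,R,t=P(n);d=R.T@np.linalg.solve(K,[*uv,1]);c=-R.T@t
    return c+d*(z-c[2])/d[2]
def proj(n,X):
    K,R,t=P(n);q=K@(R@np.asarray(X,float)+t);return q[:2]/q[2]
def fit(n,uvs,loc,z):
    W=np.array([back(n,u,z)[:2] for u in uvs]);L=np.array(loc,float)
    A=W-W.mean(0);B=L-L.mean(0)
    th=np.arctan2((B[:,0]*A[:,1]-B[:,1]*A[:,0]).sum(),(A*B).sum())
    c,s=np.cos(th),np.sin(th);Rm=np.array([[c,-s],[s,c]]);o=W.mean(0)-Rm@L.mean(0)
    return o,th,W-(L@Rm.T+o),Rm
E
python3 - <<'E'
from h import *
np.set_printoptions(precision=4,suppress=True)
o,th,r,Rl=fit("top",[(355.6,171),(421.9,156.5),(432.7,200),(364.4,215)],[(.0605,.09),(.0605,-.09),(-.0605,-.09),(-.0605,.09)],.083)
print("lid",o,np.degrees(th),r*1000)
bar=o+Rl@[-.1005,0];hg=o+Rl@[.0685,0];print("bar",bar,"hinge",hg)
for n in("top","side"):
    print(n,"bar px",proj(n,[*bar,.079]),"bar ends",[proj(n,[*(bar+Rl@[0,y]),.079]) for y in(.0395,-.0395)],"corner",[proj(n,[*(o+Rl@[x,y]),.083]) for x,y in((.0605,.09),(.0605,-.09),(-.0605,-.09),(-.0605,.09))],"kn",[proj(n,[*(hg+Rl@[0,y]),.079]) for y in(.076,-.076)])
o,th,r,Rs=fit("top",[(244.5,166),(281,173),(273.5,216),(237,210)],[(.06,.05),(.06,-.05),(-.06,-.05),(-.06,.05)],.06)
print("stand",o,np.degrees(th),r*1000)
for u in [(240,192.5),(238.5,205.5),(276,197),(274,211)]: print(Rs.T@(back("top",u,.06)[:2]-o))
print("side stand top corners",[proj("side",[*(o+Rs@[x,y]),.06]) for x,y in((.06,.05),(.06,-.05),(-.06,-.05),(-.06,.05))])
# side crops
s=cv2.imread("pics/side0.png")
def c(im,x0,y0,w,h,k):
    q=cv2.resize(im[y0:y0+h,x0:x0+w],None,fx=k,fy=k,interpolation=cv2.INTER_CUBIC)
    for x in range(-(-x0//10)*10,x0+w,10): cv2.putText(q,str(x),((x-x0)*k,10),0,.35,(0,0,255));cv2.line(q,((x-x0)*k,0),((x-x0)*k,4),(0,0,255))
    for y in range(-(-y0//10)*10,y0+h,10): cv2.putText(q,str(y),(5,(y-y0)*k+4),0,.35,(0,0,255));cv2.line(q,(0,(y-y0)*k),(4,(y-y0)*k),(0,0,255))
    return q
cv2.imwrite("pics/c3.png",np.hstack([c(s,300,140,62,60,6),c(s,268,220,60,60,7)[:360]]))
E
```

```text
lid [ 0.5837 -0.1831] 11.347939816442898 [[-1.454  -0.7443]
 [-0.9252 -0.4962]
 [ 1.7891 -1.2527]
 [ 0.5901  2.4932]]
bar [ 0.4852 -0.2028] hinge [ 0.6509 -0.1696]
top bar px [401.9873 222.8969] bar ends [array([387.3193, 226.0903]), array([416.6393, 219.707 ])] corner [array([355.3064, 170.4584]), array([421.7011, 156.1572]), array([432.2467, 200.6863]), array([365.3569, 215.2102])] kn [array([359.6846, 166.6651]), array([415.5171, 154.6449])]
side bar px [353.8654 165.1626] bar ends [array([353.2568, 173.0609]), array([354.4562, 157.4957])] corner [array([304.7385, 180.0983]), array([310.5745, 144.9804]), array([344.0762, 146.6251]), array([340.5615, 182.0285])] kn [array([302.932 , 177.9079]), array([307.9758, 148.2785])]
stand [0.5769 0.1751] -10.428143365251852 [[ 0.8337  0.5224]
 [-1.6611  0.5201]
 [ 0.6575 -0.1686]
 [ 0.1699 -0.8739]]
[-0.012   0.0497]
[-0.0471  0.0474]
[-0.0079 -0.0478]
[-0.0459 -0.049 ]
side stand top corners [array([268.6869, 250.4751]), array([285.1334, 227.8036]), array([318.8851, 241.0318]), array([303.3574, 264.7816])]
```

View pics/c3.png

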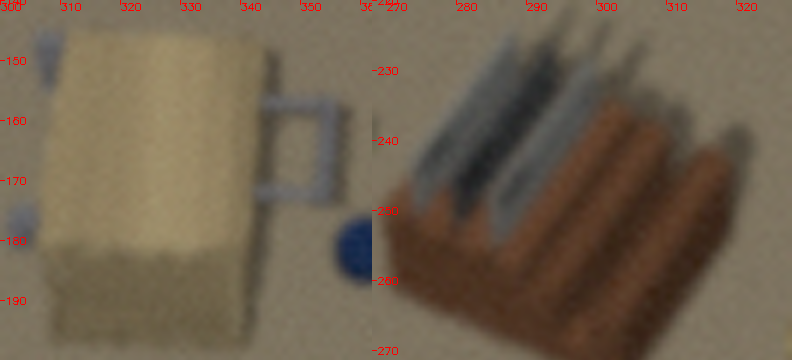

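The side view agrees with the fit: bar at about (354,165), predicted (353.9,165.2), and the right end of the stand's front wall top at about (318,241). The bar is at (0.485,-0.203) with yaw 11.3°. The slot is at about (0.548,0.180) with yaw -10.4°.

```bash
cat >> h.py <<'E'
from workcell import env
from scipy.spatial.transform import Rotation as Ro
def Rt(q): return Ro.from_quat([q[1],q[2],q[3],q[0]])
def rel(pos,xdeg):
    s=env.get_state();R=Rt(s["orientation"]);a=np.radians(xdeg)
    x=[np.cos(a),np.sin(a),0];z=[0,0,-1];T=Ro.from_matrix(np.array([x,np.cross(z,x),z]).T)
    print("clock %.2f"%s["clock"],"tcp",np.round(s["tcp_pos"],4),"twist",np.round(np.degrees((R.inv()*T).as_rotvec()),1),"offset",np.round(1000*R.inv().apply(np.array(pos)-s["tcp_pos"]),1))
E
python3 -c "
from h import *
rel([.4852,-.2028,.17],101.35)"
```

```text
clock 0.10 tcp [ 0.2115 -0.5342  0.2305] twist [ -0.1  -0.1 -79.8] offset [ 376.5 -207.3   60.9]
```

```bash
python3 -m jog '[{"twist":[0,0,-79.8],"offset":[376.5,-207.3,40],"jaw":0.15},{"twist":[0,0,-79.8],"offset":[376.5,-207.3,60],"jaw":0.15},{"twist":[0,0,-79.8],"offset":[376.5,-207.3,60],"jaw":0.15},{"twist":[0,0,-79.8],"offset":[376.5,-207.3,60],"jaw":0.15},{"twist":[0,0,-79.8],"offset":[376.5,-207.3,60],"jaw":0.15},{"twist":[0,0,-79.8],"offset":[376.5,-207.3,60],"jaw":0.15},{"twist":[0,0,-79.8],"offset":[376.5,-207.3,60],"jaw":0.15},{"twist":[0,0,-79.8],"offset":[376.5,-207.3,60],"jaw":0.15},{"twist":[0,0,-79.8],"offset":[376.5,-207.3,60],"jaw":0.15},{"twist":[0,0,-79.8],"offset":[376.5,-207.3,60],"jaw":0.15},{"twist":[0,0,-79.8],"offset":[376.5,-207.3,60],"jaw":0.15},{"twist":[0,0,-79.8],"offset":[376.5,-207.3,60],"jaw":0.15}]' 25; python3 -c "
from h import *
rel([.4852,-.2028,.12],101.35)
a=vision.read_camera('top')[130:270,330:470,::-1];b=vision.read_camera('side')[90:230,280:420,::-1]
cv2.imwrite('pics/d1.png',np.hstack([cv2.resize(i,(400,400),interpolation=cv2.INTER_CUBIC) for i in(a,b)]))"
```

```text
clock: 1.3
tcp_pos: [0.485, -0.2028, 0.1707]
orientation: [-0.001, 0.634, 0.773, 0.0]
wrist_force: [0.1, -0.9, 0.1]
finger_gap: 0.036
clock 1.30 tcp [ 0.485  -0.2028  0.1707] twist [-0.  -0.1 -0. ] offset [-0.1  0.2 50.7]
```

View pics/d1.png

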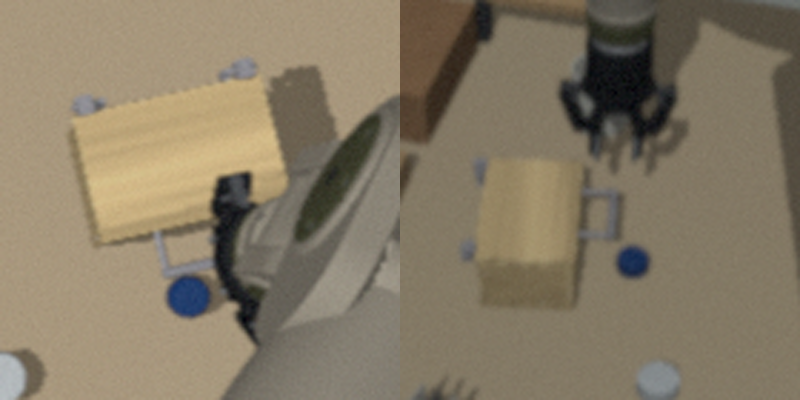

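The picture shows the gripper above the bar with its jaws across it. The side view has the tips at about (356,145), and the cap and tin are clear. Now I'll descend.

```bash
python3 -m jog '[{"twist":[0,0,0],"offset":[0,0,30],"jaw":0.15},{"twist":[0,0,0],"offset":[0,0,55],"jaw":0.15},{"twist":[0,0,0],"offset":[0,0,75],"jaw":0.15},{"twist":[0,0,0],"offset":[0,0,90],"jaw":0.15},{"twist":[0,0,0],"offset":[0,0,102],"jaw":0.15},{"twist":[0,0,0],"offset":[0,0,110],"jaw":0.15},{"twist":[0,0,0],"offset":[0,0,110],"jaw":0.15}]' 25; python3 -c "
from h import *
print(np.round(proj('side',[.485,-.203,.171]),1));rel([.4852,-.2028,.06],101.35)
a=vision.read_camera('top')[180:260,360:440,::-1];b=vision.read_camera('side')[120:200,310:390,::-1]
cv2.imwrite('pics/d2.png',np.hstack([cv2.resize(i,(400,400),interpolation=cv2.INTER_CUBIC) for i in(a,b)]))"
```

```text
clock: 2.1
tcp_pos: [0.4841, -0.2034, 0.0601]
orientation: [-0.001, 0.635, 0.773, 0.0]
wrist_force: [0.4, -0.5, -0.1]
finger_gap: 0.0366
[354.6 145. ]
clock 2.10 tcp [ 0.4841 -0.2034  0.0601] twist [-0.1 -0.2 -0.1] offset [0.3 1.2 0.1]
```

View pics/d2.png

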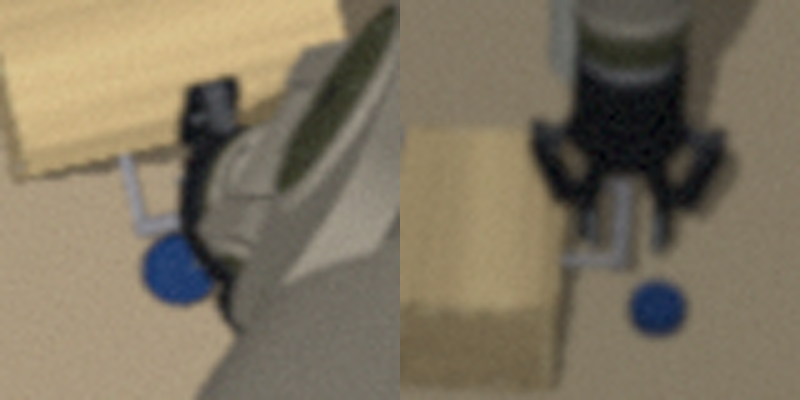

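In the side view the bar at about (355,165) lies between the two fingers, and there is no contact force. I'll close.

```bash
python3 -m jog '[{"twist":[0,0,0],"offset":[0,0,0],"jaw":0.6},{"twist":[0,0,0],"offset":[0,0,0],"jaw":1},{"twist":[0,0,0],"offset":[0,0,0],"jaw":1},{"twist":[0,0,0],"offset":[0,0,0],"jaw":1},{"twist":[0,0,0],"offset":[0,0,0],"jaw":1},{"twist":[0,0,0],"offset":[0,0,0],"jaw":1}]' 25; python3 -c "
from h import *
print(env.get_state()['tcp_pos'],env.get_state()['wrist_force'])"
```

```text
clock: 2.8
tcp_pos: [0.4857, -0.204, 0.0619]
orientation: [0.0, 0.634, 0.773, 0.001]
wrist_force: [0.7, -0.5, 5.3]
finger_gap: 0.0091
[ 0.48571571 -0.20402415  0.06193939] [ 0.67983741 -0.45061964  5.25219226]
```

```bash
python3 -m jog '[{"twist":[0,0,0],"offset":[0,0.2,-7],"jaw":1},{"twist":[0,0,0],"offset":[0,0.6,-14.7],"jaw":1},{"twist":[0,0,0],"offset":[0,2.6,-29.3],"jaw":1},{"twist":[0,0,0],"offset":[0,5.8,-43.7],"jaw":1},{"twist":[0,0,0],"offset":[0,10.2,-57.8],"jaw":1},{"twist":[0,0,0],"offset":[0,15.8,-71.4],"jaw":1},{"twist":[0,0,0],"offset":[0,22.6,-84.5],"jaw":1},{"twist":[0,0,0],"offset":[0,22.6,-84.5],"jaw":1}]' 25; python3 -c "
from h import *
rel([.4857,-.204,.0619],101.35)"
```

```text
clock: 3.6
tcp_pos: [0.5088, -0.2, 0.148]
orientation: [0.002, 0.634, 0.773, 0.001]
wrist_force: [-0.3, -0.7, -2.2]
finger_gap: 0.0091
clock 3.60 tcp [ 0.5088 -0.2     0.148 ] twist [ 0.2  0.1 -0.1] offset [  0.8 -23.7  86.1]
```

```bash
python3 -m jog '[{"twist":[0,0,0],"offset":[0,7.6,-11.4],"jaw":1},{"twist":[0,0,0],"offset":[0,16.5,-23.1],"jaw":1},{"twist":[0,0,0],"offset":[0,26.5,-34],"jaw":1},{"twist":[0,0,0],"offset":[0,37.4,-44],"jaw":1},{"twist":[0,0,0],"offset":[0,49.1,-52.9],"jaw":1},{"twist":[0,0,0],"offset":[0,61.5,-60.9],"jaw":1},{"twist":[0,0,0],"offset":[0,74.6,-67.7],"jaw":1},{"twist":[0,0,0],"offset":[0,88.2,-73.3],"jaw":1},{"twist":[0,0,0],"offset":[0,102.3,-77.7],"jaw":1},{"twist":[0,0,0],"offset":[0,102.3,-77.7],"jaw":1}]' 25; python3 -c "
from h import *
rel([.4857,-.204,.0619],101.35)"
```

```text
clock: 4.6
tcp_pos: [0.6097, -0.1799, 0.2269]
orientation: [0.002, 0.634, 0.773, 0.001]
wrist_force: [-3.0, 0.9, 6.6]
finger_gap: 0.0091
clock 4.60 tcp [ 0.6097 -0.1799  0.2269] twist [ 0.2  0.1 -0. ] offset [   1.1 -127.   164.5]
```

```bash
python3 -m jog '[{"twist":[0,0,0],"offset":[0,7,-1.4],"jaw":1},{"twist":[0,0,0],"offset":[0,13.2,-2.4],"jaw":1},{"twist":[0,0,0],"offset":[0,20,-3.4],"jaw":1},{"twist":[0,0,0],"offset":[0,27.8,-4.2],"jaw":1},{"twist":[0,0,0],"offset":[0,35,-4.8],"jaw":1},{"twist":[0,0,0],"offset":[0,42.3,-5],"jaw":1},{"twist":[0,0,0],"offset":[0,42.3,-5],"jaw":1}]' 25; python3 -c "
from h import *
rel([.4857,-.204,.0619],101.35)
a=vision.read_camera('top')[120:240,330:450,::-1];b=vision.read_camera('side')[60:200,270:410,::-1]
cv2.imwrite('pics/d3.png',np.hstack([cv2.resize(i,(400,400),interpolation=cv2.INTER_CUBIC) for i in(a,b)]))"
```

```text
clock: 5.3
tcp_pos: [0.6523, -0.1711, 0.2316]
orientation: [0.002, 0.634, 0.774, 0.001]
wrist_force: [-1.2, 1.7, 3.8]
finger_gap: 0.009
clock 5.30 tcp [ 0.6523 -0.1711  0.2316] twist [0.3 0.1 0. ] offset [   0.9 -170.5  169. ]
```

View pics/d3.png

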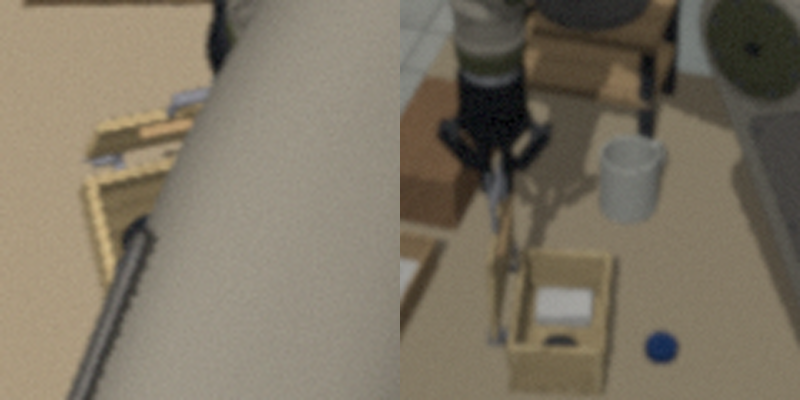

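The lid stands upright on the pins: in the side view it is edge-on and vertical behind the open box. I'll lift it straight up.

```bash
python3 -m jog '[{"twist":[0,0,0],"offset":[0,0,0],"jaw":1},{"twist":[0,0,0],"offset":[0,0,-3],"jaw":1},{"twist":[0,0,0],"offset":[0,0,-7],"jaw":1},{"twist":[0,0,0],"offset":[0,0,-12],"jaw":1},{"twist":[0,0,0],"offset":[0,0,-18],"jaw":1},{"twist":[0,0,0],"offset":[0,0,-26],"jaw":1},{"twist":[0,0,0],"offset":[0,0,-36],"jaw":1},{"twist":[0,0,0],"offset":[0,0,-46],"jaw":1},{"twist":[0,0,0],"offset":[0,0,-56],"jaw":1},{"twist":[0,0,0],"offset":[0,0,-65],"jaw":1},{"twist":[0,0,0],"offset":[0,0,-65],"jaw":1}]' 50; python3 -c "
from h import *
rel([.5484,.1804,.2916],79.57)
print(np.round(env.get_state()['ft_torque'],2))"
```

```text
clock: 6.5
tcp_pos: [0.6519, -0.1715, 0.2988]
orientation: [0.003, 0.634, 0.773, 0.001]
wrist_force: [0.0, 1.0, -3.3]
finger_gap: 0.0083
clock 6.50 tcp [ 0.6519 -0.1715  0.2988] twist [ 0.4  0.1 21.8] offset [365.4 -32.3   5.6]
[ 0.01 -0.05  0.  ]
```

```bash
python3 -m jog '[{"twist":[0,0,0],"offset":[5,0,0],"jaw":1},{"twist":[0,0,1],"offset":[15,-1,0],"jaw":1},{"twist":[0,0,2],"offset":[32,-3,0],"jaw":1},{"twist":[0,0,3],"offset":[54,-5,0],"jaw":1},{"twist":[0,0,5],"offset":[80,-7,0],"jaw":1},{"twist":[0,0,6],"offset":[106,-9,0],"jaw":1},{"twist":[0,0,8],"offset":[132,-12,0],"jaw":1},{"twist":[0,0,9.5],"offset":[158,-14,0],"jaw":1},{"twist":[0,0,11],"offset":[184,-16,0],"jaw":1},{"twist":[0,0,12.5],"offset":[208,-18,0],"jaw":1},{"twist":[0,0,14],"offset":[230,-20,0],"jaw":1},{"twist":[0,0,15],"offset":[246,-22,0],"jaw":1}]' 50; python3 -c "
from h import *
rel([.5484,.1804,.2916],79.57)"
```

```text
clock: 7.7
tcp_pos: [0.5805, 0.0676, 0.2973]
orientation: [0.003, 0.729, 0.684, 0.002]
wrist_force: [-0.2, -0.5, -2.8]
finger_gap: 0.0079
clock 7.70 tcp [0.5805 0.0676 0.2973] twist [0.4 0.1 6.8] offset [110.5 -39.2   5.4]
```

```bash
python3 -m jog '[{"twist":[0,0,1],"offset":[14,-5,0],"jaw":1},{"twist":[0,0,2],"offset":[30,-11,0],"jaw":1},{"twist":[0,0,3],"offset":[48,-17,0],"jaw":1},{"twist":[0,0,4],"offset":[66,-23,0],"jaw":1},{"twist":[0.2,0,5],"offset":[82,-29,0],"jaw":1},{"twist":[0.4,0,6],"offset":[95,-34,0],"jaw":1},{"twist":[0.4,0,6.5],"offset":[104,-37,0],"jaw":1},{"twist":[0.4,0,6.8],"offset":[110.5,-39.2,0],"jaw":1},{"twist":[0.4,0,6.8],"offset":[110.5,-39.2,0],"jaw":1},{"twist":[0.4,0,6.8],"offset":[110.5,-39.2,0],"jaw":1},{"twist":[0.4,0,6.8],"offset":[110.5,-39.2,0],"jaw":1},{"twist":[0.4,0,6.8],"offset":[110.5,-39.2,0],"jaw":1}]' 50; python3 -c "
from h import *
rel([.5484,.1804,.2],79.57)
a=vision.read_camera('top')[130:250,200:320,::-1];b=vision.read_camera('side')[130:290,230:390,::-1]
cv2.imwrite('pics/d4.png',np.hstack([cv2.resize(i,(400,400),interpolation=cv2.INTER_CUBIC) for i in(a,b)]))"
```

```text
clock: 8.9
tcp_pos: [0.5486, 0.1798, 0.2969]
orientation: [0.0, 0.769, 0.639, -0.001]
wrist_force: [-0.1, -0.1, -3.0]
finger_gap: 0.0082
clock 8.90 tcp [0.5486 0.1798 0.2969] twist [-0.   0.1 -0.1] offset [ 0.6 -0.3 96.9]
```

View pics/d4.png

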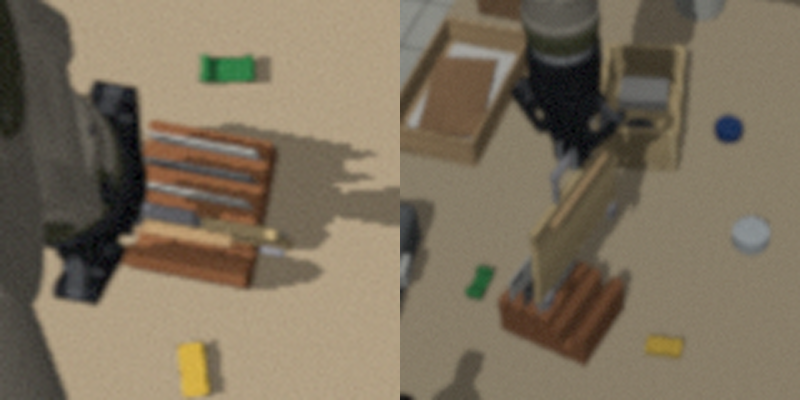

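The lid hangs over the slot. I'll check its tilt against the projected model before lowering it.

```bash
python3 -c "
from h import *
a=np.radians(-10.43);Rm=np.array([[np.cos(a),-np.sin(a)],[np.sin(a),np.cos(a)]])
o=np.array([.5486,.1798])
for nm,y,z in(('topR',-.09,.277),('botR',-.09,.156),('knR',-.076,.146),('topL',.09,.277),('botL',.09,.156)):
  X=[*(o+Rm@[0,y]),z]; t=proj('top',X);s=proj('side',X)
  print(nm,'top crop',np.round((t-[200,130])/120*400),'side crop',np.round((s-[230,130])/160*400))"
```

```text
topR top crop [274. 234.] side crop [210. 124.]
botR top crop [291. 248.] side crop [213. 195.]
knR top crop [273. 246.] side crop [208. 208.]
topL top crop [ -0. 188.] side crop [130. 232.]
botL top crop [ 49. 208.] side crop [138. 302.]
```

Both views match a vertical lid to within about 3 mm, so I'll lower it to just above the lead-in.

```bash
python3 -m jog '[{"twist":[0,0,0],"offset":[0.3,0,10],"jaw":1},{"twist":[0,0,0],"offset":[0.6,0,25],"jaw":1},{"twist":[0,0,0],"offset":[0.6,0,43],"jaw":1},{"twist":[0,0,0],"offset":[0.6,0,60],"jaw":1},{"twist":[0,0,0],"offset":[0.6,0,74],"jaw":1},{"twist":[0,0,0],"offset":[0.6,0,84],"jaw":1},{"twist":[0,0,0],"offset":[0.6,0,90],"jaw":1},{"twist":[0,0,0],"offset":[0.6,0,90],"jaw":1},{"twist":[0,0,0],"offset":[0.6,0,90],"jaw":1},{"twist":[0,0,0],"offset":[0.6,0,90],"jaw":1}]' 50; python3 -c "
from h import *
rel([.5484,.1804,.162],79.57)
a=vision.read_camera('top')[150:230,220:300,::-1];b=vision.read_camera('side')[190:290,255:355,::-1]
cv2.imwrite('pics/d5.png',np.hstack([cv2.resize(i,(400,400),interpolation=cv2.INTER_CUBIC) for i in(a,b)]))"
```

```text
clock: 10.0
tcp_pos: [0.5491, 0.1805, 0.2078]
orientation: [0.0, 0.769, 0.639, 0.0]
wrist_force: [0.6, 0.2, -3.0]
finger_gap: 0.0079
clock 10.00 tcp [0.5491 0.1805 0.2078] twist [ 0.   0.  -0.1] offset [-0.2 -0.7 45.8]
```

View pics/d5.png

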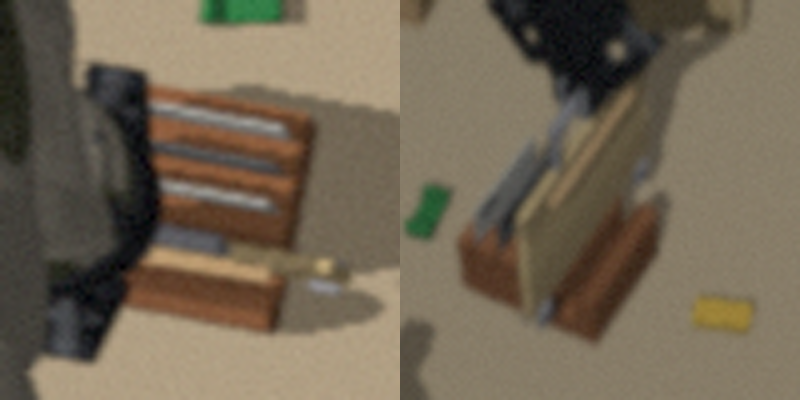

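The lid is edge-on over the slot, with its lower left corner at about (289,267) in the side view and the left knuckle outside the stand's end. I'll lower it slowly.

```bash
python3 -m jog '[{"twist":[0,0,0],"offset":[0,0,4],"jaw":1},{"twist":[0,0,0],"offset":[0,0,8],"jaw":1},{"twist":[0,0,0],"offset":[0,0,12],"jaw":1},{"twist":[0,0,0],"offset":[0,0,16],"jaw":1},{"twist":[0,0,0],"offset":[0,0,20],"jaw":1},{"twist":[0,0,0],"offset":[0,0,24],"jaw":1},{"twist":[0,0,0],"offset":[0,0,24],"jaw":1}]' 50; python3 -c "
from h import *
rel([.5484,.1804,.162],79.57)"
```

```text
clock: 10.8
tcp_pos: [0.5484, 0.1803, 0.1825]
orientation: [-0.0, 0.769, 0.639, -0.001]
wrist_force: [-2.1, -0.7, -3.4]
finger_gap: 0.0077
clock 10.80 tcp [0.5484 0.1803 0.1825] twist [-0.1  0.1 -0.1] offset [ 0.1  0.  20.5]
```

```bash
python3 -m jog '[{"twist":[0,0,0],"offset":[0,-1,3],"jaw":1},{"twist":[0,0,0],"offset":[0,-1,6],"jaw":1},{"twist":[0,0,0],"offset":[0,-1,9],"jaw":1},{"twist":[0,0,0],"offset":[0,-1,12],"jaw":1},{"twist":[0,0,0],"offset":[0,-1,15],"jaw":1},{"twist":[0,0,0],"offset":[0,-1,17],"jaw":1},{"twist":[0,0,0],"offset":[0,-1,17],"jaw":1}]' 50; python3 -c "
from h import *
rel([.5484,.1804,.162],79.57)"
```

```text
clock: 11.5
tcp_pos: [0.548, 0.1804, 0.1663]
orientation: [0.001, 0.769, 0.639, -0.0]
wrist_force: [-1.3, -1.0, 1.0]
finger_gap: 0.0079
clock 11.50 tcp [0.548  0.1804 0.1663] twist [ 0.   0.1 -0.1] offset [0.1 0.4 4.3]
```

```bash
python3 -m jog '[{"twist":[0,0,0],"offset":[0,0,1],"jaw":1},{"twist":[0,0,0],"offset":[0,0,2],"jaw":1},{"twist":[0,0,0],"offset":[0,0,2],"jaw":1}]' 50;python3 -m jog '[{"twist":[0,0,0],"offset":[0,0,1],"jaw":1},{"twist":[0,0,0],"offset":[0,0,1.5],"jaw":1},{"twist":[0,0,0],"offset":[0,0,1.5],"jaw":1}]' 50
```

```text
clock: 11.8
tcp_pos: [0.5492, 0.1803, 0.1663]
orientation: [0.002, 0.769, 0.639, 0.001]
wrist_force: [-2.3, -2.2, 8.6]
finger_gap: 0.008
clock: 12.1
tcp_pos: [0.55, 0.1801, 0.1663]
orientation: [0.003, 0.769, 0.639, 0.002]
wrist_force: [-2.1, -2.1, 8.8]
finger_gap: 0.0084
```

It stopped at TCP z 0.1663 with about 9 N. I expected roughly 0.164 to 0.165, so I'll wiggle it gently to tell seated from wedged.

```bash
python3 -m jog '[{"twist":[0,0,0],"offset":[0,-2,0],"jaw":1},{"twist":[0,0,0],"offset":[0,-3,1],"jaw":1},{"twist":[0,0,0],"offset":[0,-3,1],"jaw":1}]' 50;python3 -m jog '[{"twist":[0,0,0],"offset":[2,0,0],"jaw":1},{"twist":[0,0,0],"offset":[2,0,1],"jaw":1},{"twist":[0,0,0],"offset":[2,0,1],"jaw":1}]' 50; python3 -c "
from h import *
a=vision.read_camera('top')[150:230,220:300,::-1];b=vision.read_camera('side')[190:290,255:355,::-1]
cv2.imwrite('pics/d6.png',np.hstack([cv2.resize(i,(400,400),interpolation=cv2.INTER_CUBIC) for i in(a,b)]))
a=np.radians(-10.43);Rm=np.array([[np.cos(a),-np.sin(a)],[np.sin(a),np.cos(a)]])
o=np.array([.5484,.1804])
for nm,y,z in(('topR',-.09,.141),('knR',-.076,.012),('topL',.09,.141),('botL',.09,.02)):
  X=[*(o+Rm@[0,y]),z]; t=proj('top',X);s=proj('side',X)
  print(nm,np.round((t-[220,150])*5),np.round((s-[255,190])*4+[400,0]))"
```

```text
clock: 12.4
tcp_pos: [0.5477, 0.1806, 0.1663]
orientation: [0.003, 0.769, 0.639, 0.003]
wrist_force: [-1.6, -0.6, 7.2]
finger_gap: 0.0084
clock: 12.7
tcp_pos: [0.549, 0.1821, 0.1666]
orientation: [0.005, 0.769, 0.639, 0.004]
wrist_force: [-1.6, -4.1, 10.2]
finger_gap: 0.0084
topR [338. 275.] [641.  86.]
knR [333. 288.] [637. 205.]
topL [-19. 216.] [523. 257.]
botL [ 38. 238.] [534. 355.]
```

View pics/d6.png

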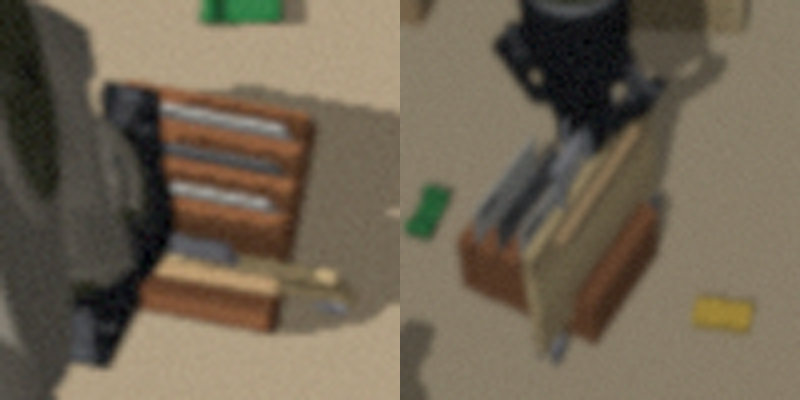

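The lower left corner is at the predicted seated height, row about 355 in the crop. The bottom sits a few mm further forward than the top, so I'll shift the bar about 4 mm towards the robot to straighten the lid and then recheck the height.

```bash
python3 -m jog '[{"twist":[0,0,0],"offset":[-2,-2,-1],"jaw":1},{"twist":[0,0,0],"offset":[-2,-4,-1],"jaw":1},{"twist":[0,0,0],"offset":[-2,-5,-1],"jaw":1},{"twist":[0,0,0],"offset":[-2,-5,0],"jaw":1},{"twist":[0,0,0],"offset":[-2,-5,1],"jaw":1},{"twist":[0,0,0],"offset":[-2,-5,1],"jaw":1}]' 50;python3 -m jog '[{"twist":[0,0,0],"offset":[0,0,1],"jaw":1},{"twist":[0,0,0],"offset":[0,0,1.5],"jaw":1},{"twist":[0,0,0],"offset":[0,0,1.5],"jaw":1}]' 50
```

```text
clock: 13.4
tcp_pos: [0.5445, 0.1814, 0.1663]
orientation: [0.005, 0.769, 0.639, 0.005]
wrist_force: [-0.5, 1.1, 3.6]
finger_gap: 0.008
clock: 13.7
tcp_pos: [0.5455, 0.1813, 0.1663]
orientation: [0.006, 0.769, 0.639, 0.006]
wrist_force: [-1.0, -0.6, 8.5]
finger_gap: 0.0083
```

It stops at z 0.1663 at every sideways position and under loads of 3.6 to 10 N, so the lid is on the floor of the slot. I'll release gently and withdraw upward.

```bash
python3 -m jog '[{"twist":[0,0,0],"offset":[0,0,-0.5],"jaw":1},{"twist":[0,0,0],"offset":[0,0,-0.5],"jaw":0.6},{"twist":[0,0,0],"offset":[0,0,-0.5],"jaw":0.4},{"twist":[0,0,0],"offset":[0,0,-0.5],"jaw":0.15},{"twist":[0,0,0],"offset":[0,0,-0.5],"jaw":0.15},{"twist":[0,0,0],"offset":[0,0,-0.5],"jaw":0.15}]' 20;python3 -m jog '[{"twist":[0,0,0],"offset":[0,0,-8],"jaw":0.15},{"twist":[0,0,0],"offset":[0,0,-18],"jaw":0.15},{"twist":[0,0,0],"offset":[0,0,-30],"jaw":0.15},{"twist":[0,0,0],"offset":[0,0,-50],"jaw":0.15},{"twist":[0,0,0],"offset":[0,0,-75],"jaw":0.15},{"twist":[0,0,0],"offset":[0,0,-100],"jaw":0.15},{"twist":[0,0,0],"offset":[0,0,-120],"jaw":0.15},{"twist":[0,0,0],"offset":[0,0,-120],"jaw":0.15},{"twist":[0,0,0],"offset":[0,0,-120],"jaw":0.15}]'; python3 -c "
from h import *
a=vision.read_camera('top')[130:250,200:320,::-1];b=vision.read_camera('side')[130:290,230:390,::-1]
cv2.imwrite('pics/d7.png',np.hstack([cv2.resize(i,(400,400),interpolation=cv2.INTER_CUBIC) for i in(a,b)]))"
```

```text
clock: 14.3
tcp_pos: [0.5455, 0.1813, 0.1667]
orientation: [0.006, 0.769, 0.639, 0.006]
wrist_force: [0.8, 0.6, -0.1]
finger_gap: 0.0361
clock: 15.2
tcp_pos: [0.5439, 0.1817, 0.2875]
orientation: [0.006, 0.769, 0.639, 0.006]
wrist_force: [0.1, -0.0, -0.2]
finger_gap: 0.0364
```

View pics/d7.png

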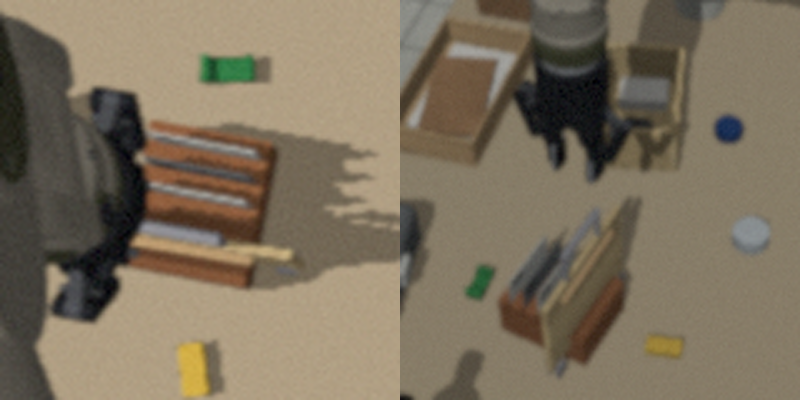

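The lid stands upright in the wide slot by itself and the gripper is clear above it. The clip, eraser, tin and cap are where they were. I'll hand in.

```bash
python3 -c "
from workcell import order
print(order.hand_in())"
```

```text
the job is handed in; nothing more can be done
None
```

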